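Roll the smooth clay roller onto the slab board's line

ROBOT

A 6-joint arm with a two-finger parallel gripper is mounted at the origin on the work surface. World frame = base frame: x ahead of the robot, y to its left, z up, the work surface at z = 0. Lengths are in m, angles in rad, forces in N, time in s.
With the tool pointing down it reaches from about 0.35 to 0.975 m from the base axis. Payload 4.9 kg.
Tool frame: the origin (TCP) lies midway between the tips of the shut fingers; the grasp point (between the pads) lies 19 mm behind it (ctrl.tcp_to_grasp is the distance from the TCP to the grasp point, in m); z points along the fingers, y is the line along which they close (so a half turn about z gives the same grasp; the last joint's range is limited). The gripper opens to 85 mm and grips with 20 to 120 N. Pads are 22 mm wide; open, the fingers measure 114 mm over their backs; the gripper's body (76 mm by 85 mm) begins 54 mm behind the grasp point. The pads swing forward as they close: fully open they stand 13 mm farther back than shut.
Start: joints at [1.23, 0.053, 1.613, -0, 1.476, -0.119], TCP at [0.137, 0.61, 0.231] pointing down, gripper open.
Joint ranges: [-3.01, 3.01], [-1.01, 2.22], [0.06, 2.58], [-1.02, 4.17], [0.09, 2.62], [-3.14, 3.14]. Speed limits (rad/s): [2.57, 2.57, 3.14, 3.14, 3.14, 3.14].

INTERFACE

Orientations are given as a rotation vector (axis times angle).
In Python, from station import ctrl gives the robot as it stands.
- The arm moves only by the shell command python3 jog.py 'ROWS' [FORCE]. ROWS is rows parted by semicolons, their numbers by spaces, 1 to 20 of them, each of 7 numbers: the finger opening in m, then dx, dy, dz in m, then a rotation vector rx, ry, rz in rad; each row is the pose to reach, as a shift and turn from the pose commanded when the command began, along the tool's axes at that moment; what a row does not reach only later rows make up. A row lasts 1/12 s, in which the tool goes at most 0.0417 m and 0.125 rad, less where a joint would pass 70% of its speed; a pose out of reach is approached as far as the arm can. The fingers move at their own pace and stop on an object; FORCE is the grip in N (left out, the last holds). Time passes only in rows, so rows that do not move let the fingers close. It prints the time, the measured TCP pose, the force, the opening and the grip force at its end.
- ctrl.get_obs(): the state, without advancing time (a new reading comes with each control period).
- ctrl.get_image(name): name is "scene" or "top" or "wrist"; returns the picture (480x640x3 uint8, red, green, blue); there is no depth.
- ctrl.camera_params(name): a dict with "fx", "fy", "cx", "cy" (pixels), "T" (4x4, takes a point from camera to world coordinates); the wrist camera has in their place "tool_from_camera" (4x4, takes a point from camera to tool coordinates, whose origin is the TCP and whose axes are the flange's). Camera axes: x right, y down, z forward; pixel columns grow to the right and rows downward; lengths in m; the calibration is good to about 2 mm. A picture is of the moment at which its call begins: read the wrist's pose just before it. camera_params takes no time and is no camera call.
- ctrl.finish_job(): hands the job in; it is judged then, once.
The state is a dict: "t": time; "q": joint angles; "dq": joint speeds; "effort": joint torques, N m; "tool_pos": TCP position; "tool_rot": TCP orientation; "contact_force": force on the tool from outside, world axes, zero at the start; "wrist_torque": the same for the moment, N m; "opening": finger opening in m; "grip_force": force on a finger pad.
Only numpy, scipy, OpenCV 4.12 (cv2) and the standard library are available. Lean on these libraries where they do the work, as an engineer would, in place of code of your own. Each camera call takes 0.05 s, during which the arm holds its last target. There are 200 camera calls.

TASK

The next slab gets the smooth roller: with a fingertip resting gently on its top, never pushing or pinching its sides, roll the smooth wooden roller with the teal end bands across the canvas board until it lies at rest right on top of the teal line, lengthwise along it. It must turn as it goes, not be dragged; do not pick it up. Leave the ridged roller and everything else as it is.

Things in the scene. Friction and masses are not known exactly. Their poses are not given: they have to be found in the camera images.
- board: Fixed slab board lying on the table, plywood with a pale canvas face, 320 mm (its x) by 400 mm (its y), 12 mm thick; origin at the centre of its underside. Turned up to 0.35 rad. A fingertip resting on a roller's top and moved sideways carries its axis half as far.
- line (a point): Middle of the teal line painted on the board's face, at the height of the face (12 mm above the table). The line is 230 mm long along this point's x axis and 10 mm wide along its y axis; z is up. The axes are those of the board.
- roller: Smooth loose wooden cylinder, 40 mm diameter, 180 mm long, about 0.17 kg, a teal band near each end, a teal stripe along its top at the start. Origin at mid-length on its axis; x along its length; z to the stripe, turns with it. Starts 65 to 115 mm to either side of the line, within 0.07 rad of parallel. It rolls with some resistance: pushed slowly, it stops within a few mm of being let go.
- ridged: Dark slate-grey ridged roller, same size (40 mm by 180 mm) and axes, lying on the board on the other side of the line; to be left alone.
- cutter: Steel ring cutter, 40 mm across, 22 mm high, on a far corner of the board (bystander). Origin under its centre.
- mould: Small white plaster mould, 42 mm across, 22 mm high, on the other far corner of the board (bystander). Origin under its centre.
- knife: Flat wooden modelling tool, 14 by 150 by 7 mm, lying along the board's near edge (bystander). Origin under its centre.
- bluepaint: Grey-blue paint bottle with white nozzle, 58 mm across, 195 mm tall, on the table to the right (bystander). Origin under its centre.
- redpaint: Orange-red paint bottle, same size, on the table to the right (bystander). Origin under its centre.
- jar: White jar with a red label, 84 mm across, 110 mm tall, on the table to the left (bystander). Origin under its centre.
- cup: Brown paper cup, 72 mm across, 85 mm tall, on the table to the left (bystander). Origin under its centre.

How it is judged:
By the outcome, as a careful person would: the job done as asked, in the order asked, and still so for the second after the job is handed in, with the robot touching nothing.
It also fails if it takes over 61 s, if anything falls off the work surface, if the arm or the gripper's body presses on something with over 40 N, if the wrist force passes 120 N, or if a joint passes its speed limit or range.

## Working session

There is one attempt and no reset: what is moved stays moved. The work goes in short steps, Python scripts to look and compute and a shell command to move; the robot and the scene stay as the last step left them, time stands still between calls to the robot, and variables do not carry over. Pictures are saved under pics/ and viewed, at most 10 in all, crops included, and the job is handed in when it is done.

```bash
ls; mkdir -p pics; python3 - <<'E'
from station import ctrl
import cv2, numpy as np
np.set_printoptions(precision=4,suppress=True)
for n in("top","scene"):
    cv2.imwrite(f"pics/{n}0.png",ctrl.get_image(n)[:,:,::-1]); print(n,ctrl.camera_params(n))
o=ctrl.get_obs(); print(o)
print(ctrl.camera_params("wrist"))
E
```

```text
jog.py
pics
station.py
top {'fx': 553.9257069362388, 'fy': 553.9257069362388, 'cx': 323.1860211776832, 'cy': 238.04655688536616, 'T': array([[-0.0251, -0.9971,  0.0718,  0.4894],
       [-0.9996,  0.0243, -0.0123,  0.0183],
       [ 0.0105, -0.0721, -0.9973,  1.2473],
       [ 0.    ,  0.    ,  0.    ,  1.    ]])}
scene {'fx': 505.35986137614407, 'fy': 505.35986137614407, 'cx': 323.10413982208007, 'cy': 234.8295855210301, 'T': array([[ 0.2182,  0.5802, -0.7847,  1.5889],
       [ 0.9758, -0.1203,  0.1825, -0.2066],
       [ 0.0115, -0.8055, -0.5925,  0.8034],
       [ 0.    ,  0.    ,  0.    ,  1.    ]])}
{'t': 0.1, 'q': array([ 1.23  ,  0.0533,  1.6141, -0.    ,  1.476 , -0.119 ]), 'dq': array([-0.0016,  0.0007, -0.0038,  0.0002, -0.0009,  0.0002]), 'effort': array([ -0.0001, -39.4906, -37.1361,  -0.0002,   0.004 ,  -0.    ]), 'tool_pos': array([0.1373, 0.6092, 0.2302]), 'tool_rot': array([-0.3477, -3.1219,  0.0028]), 'contact_force': array([-0.6662,  0.6884,  0.3493]), 'wrist_torque': array([-0.0194, -0.0321,  0.007 ]), 'grip_force': 0.0, 'opening': 0.08537794401390536}
{'fx': 403.47820921312905, 'fy': 403.47820921312905, 'cx': 310.34143756548036, 'cy': 237.81134501975382, 'tool_from_camera': array([[ 0.001 , -0.9611, -0.2761,  0.0713],
       [ 1.    ,  0.0011, -0.0001,  0.0007],
       [ 0.0004, -0.2761,  0.9611, -0.1426],
       [ 0.    ,  0.    ,  0.    ,  1.    ]])}
```

View pics/top0.png

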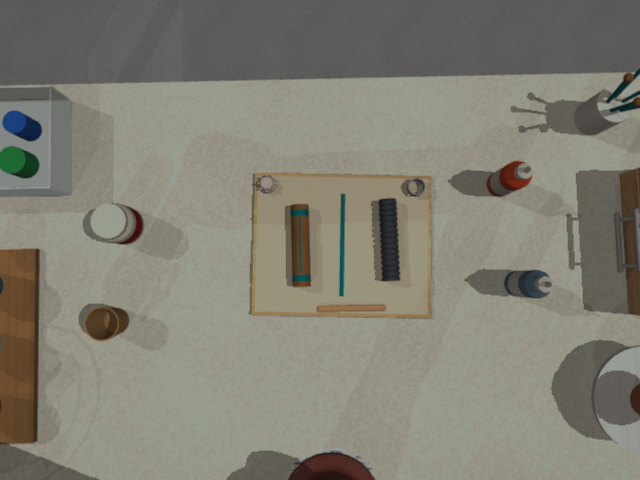

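The top view shows the roller at about (300,245), the teal line at (342,245), and the ridged roller at (388,240). The jar and cup are well to the left.

```bash
cat > h.py <<'E'
from station import ctrl
import cv2, numpy as np
np.set_printoptions(precision=4,suppress=True)
def cast(n,px,z):
    c=ctrl.camera_params(n); T=c["T"]
    px=np.atleast_2d(px)
    d=np.c_[(px[:,0]-c["cx"])/c["fx"],(px[:,1]-c["cy"])/c["fy"],np.ones(len(px))]@T[:3,:3].T
    return T[:3,3]+d*((z-T[2,3])/d[:,2])[:,None]
def rect(mask):
    cs,_=cv2.findContours(mask,cv2.RETR_EXTERNAL,cv2.CHAIN_APPROX_NONE)
    r=cv2.minAreaRect(max(cs,key=cv2.contourArea)); b=cv2.boxPoints(r)
    e=[b[1]-b[0],b[2]-b[1]]
    ends=((b[0]+b[3])/2,(b[1]+b[2])/2) if np.linalg.norm(e[0])>np.linalg.norm(e[1]) else ((b[0]+b[1])/2,(b[2]+b[3])/2)
    return np.array(sorted(ends,key=lambda p:p[1])),r
def measure(img,name="top",verbose=True):
    hsv=cv2.cvtColor(img,cv2.COLOR_RGB2HSV); H,S,V=cv2.split(hsv)
    box=np.zeros(H.shape,np.uint8); box[195:298,258:372]=255   # board interior
    teal=((H>80)&(H<105)&(S>120)).astype(np.uint8)*255&box
    wood=((H<16)&(S>120)&(V<190)).astype(np.uint8)*255&box
    return teal,wood
E
python3 - <<'E'
from h import *
img=cv2.imread("pics/top0.png")[:,:,::-1].copy()
teal,wood=measure(img)
lt=teal.copy(); lt[:,:325]=0
rt=(teal|wood); rt[:,325:]=0
rt=cv2.morphologyEx(rt,cv2.MORPH_CLOSE,np.ones((5,5)))
for nm,m,z in(("line",lt,.012),("roller",rt,.032)):
    e,r=rect(m); p=cast("top",e,z); d=p[0]-p[1]
    print(nm,r,e.tolist(),"\n",p,"mid",p.mean(0),"len",np.hypot(*d[:2]),"ang",np.arctan2(d[1],d[0]))
cv2.imwrite("pics/m.png",cv2.resize(np.hstack([img[165:330,240:440,::-1],cv2.cvtColor(lt|rt,cv2.COLOR_GRAY2BGR)[165:330,240:440]]),None,fx=2,fy=2))
print(cv2.cvtColor(img,cv2.COLOR_RGB2HSV)[240,285:318].tolist())
E
```

```text
line ((341.6363220214844, 245.0020751953125), (3.454149007797241, 100.03396606445312), 0.8680514693260193) [[342.3940734863281, 194.99082946777344], [340.8785705566406, 295.0133056640625]] 
 [[ 0.6744 -0.0425  0.012 ]
 [ 0.4506 -0.033   0.012 ]] mid [ 0.5625 -0.0377  0.012 ] len 0.22395961803871023 ang -0.04261688035628767
roller ((300.0899963378906, 245.010498046875), (80.40946960449219, 17.148210525512695), 88.53119659423828) [[299.0594482421875, 204.8189697265625], [301.12054443359375, 285.2020263671875]] 
 [[0.6518 0.0548 0.032 ]
 [0.4748 0.0542 0.032 ]] mid [0.5633 0.0545 0.032 ] len 0.1769683984734999 ang 0.0035005537039015213
[[24, 51, 139], [19, 56, 100], [20, 50, 101], [20, 55, 102], [21, 58, 101], [21, 55, 97], [18, 75, 82], [13, 148, 62], [14, 161, 65], [13, 152, 72], [14, 167, 75], [14, 162, 82], [13, 158, 87], [16, 124, 80], [83, 108, 71], [89, 152, 74], [25, 66, 73], [13, 168, 100], [13, 162, 96], [13, 158, 95], [13, 165, 94], [14, 166, 92], [13, 159, 88], [13, 166, 80], [17, 84, 97], [20, 55, 134], [21, 57, 135], [22, 55, 134], [21, 55, 134], [21, 55, 135], [20, 53, 135], [22, 55, 135], [21, 54, 137]]
```

View pics/m.png

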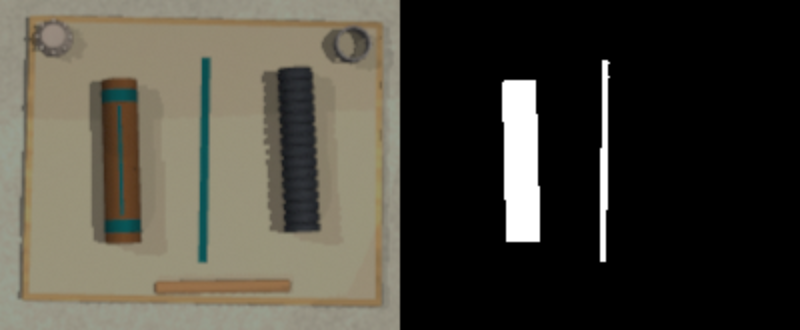

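View pics/scene0.png

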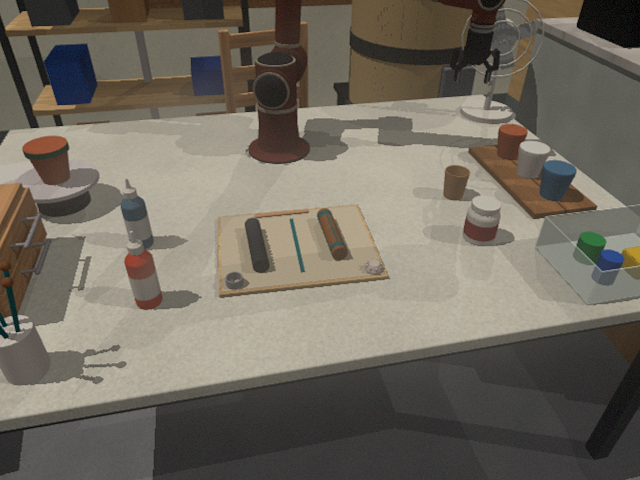

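Roller and line are both found cleanly. The scene view confirms the roller stands to the robot's left of the line and the route over the board is clear. Next I'll refine with line fits and work out the approach in tool axes.

```bash
cat >> h.py <<'E'
from scipy.spatial.transform import Rotation as Rn
LINE=None
def fit(mask,z,trim=3):
    ys=[y for y in range(mask.shape[0]) if (mask[y]>0).any()]; pts=[]
    for y in ys[trim:-trim]:
        x=np.nonzero(mask[y])[0]; pts.append(((x.min()+x.max())/2,y))
    P=cast("top",pts,z); vx,vy,x0,y0=cv2.fitLine(P[:,:2].astype(np.float32),cv2.DIST_HUBER,0,1e-4,1e-4).ravel()
    if vx<0: vx,vy=-vx,-vy
    ends=cast("top",[pts[0],pts[-1]],z)[:,0]
    return (ends.mean(),y0+(ends.mean()-x0)*vy/vx,np.arctan2(vy,vx),ends)
def masks(img,split):
    H,S,V=cv2.split(cv2.cvtColor(img,cv2.COLOR_RGB2HSV))
    box=np.zeros(H.shape,np.uint8); box[186:300,260:375]=255
    teal=((H>78)&(H<105)&(S>90)).astype(np.uint8)*255&box
    wood=((H<17)&(S>100)).astype(np.uint8)*255&box
    lt=teal.copy(); lt[:,:split]=0
    rt=teal|wood; rt[:,split:]=0
    rt=cv2.morphologyEx(rt,cv2.MORPH_CLOSE,np.ones((7,7),np.uint8))
    n,lab,st,_=cv2.connectedComponentsWithStats(rt)
    rt=(lab==1+st[1:,4].argmax()).astype(np.uint8)*255
    return lt,rt
def totool(p,yang):
    """shift/turn in current tool axes to reach world p, tool straight down, tool y at world angle yang"""
    o=ctrl.get_obs(); R=Rn.from_rotvec(o["tool_rot"])
    y=np.array([np.cos(yang),np.sin(yang),0]); z=np.array([0,0,-1.]); 
    W=Rn.from_matrix(np.c_[np.cross(y,z),y,z])
    print("t",o["t"],"tool",o["tool_pos"],"f",o["contact_force"],"d",R.inv().apply(np.array(p)-o["tool_pos"]),"rv",(R.inv()*W).as_rotvec())
    print("axes\n",R.as_matrix())
E
python3 - <<'E'
from h import *
img=cv2.imread("pics/top0.png")[:,:,::-1].copy()
lt,rt=masks(img,325)
L=fit(lt,.012); R=fit(rt,.032); print("line",L,"\nroller",R)
xm,ym,a,_=R
totool([xm,ym+.009,.10],L[2])
E
python3 jog.py '0 -.5356 -.4384 0 0 0 1.392;0 -.5356 -.4384 0 0 0 1.392;0 -.5356 -.4384 0 0 0 1.392;0 -.5356 -.4384 0 0 0 1.392;0 -.5356 -.4384 0 0 0 1.392;0 -.5356 -.4384 0 0 0 1.392;0 -.5356 -.4384 0 0 0 1.392;0 -.5356 -.4384 0 0 0 1.392;0 -.5356 -.4384 0 0 0 1.392;0 -.5356 -.4384 0 0 0 1.392;0 -.5356 -.4384 0 0 0 1.392;0 -.5356 -.4384 0 0 0 1.392;0 -.5356 -.4384 0 0 0 1.392;0 -.5356 -.4384 0 0 0 1.392;0 -.5356 -.4384 0 0 0 1.392;0 -.5356 -.4384 0 0 0 1.392;0 -.5356 -.4384 .13 0 0 1.392;0 -.5356 -.4384 .13 0 0 1.392;0 -.5356 -.4384 .13 0 0 1.392;0 -.5356 -.4384 .13 0 0 1.392'
python3 - <<'E'
from h import *
totool([.5633,.0634,.056],.007)
cv2.imwrite("pics/w1.png",ctrl.get_image("wrist")[:,:,::-1])
E
```

```text
t: 1.77
tool_pos: [0.5582, 0.0631, 0.0926]
tool_rot: [-2.263, -2.164, 0.016]
contact_force: [-2.1, -0.1, -1.6]
opening: -0.0003
grip_force: 0.0
t 1.7667 tool [0.5582 0.0631 0.0926] f [-2.1477 -0.1361 -1.566 ] d [0.0006 0.0056 0.0365] rv [-0.0144  0.0003 -0.0516]
axes
 [[ 0.0446  0.9989 -0.0144]
 [ 0.999  -0.0446  0.    ]
 [-0.0006 -0.0143 -0.9999]]
```

View pics/w1.png

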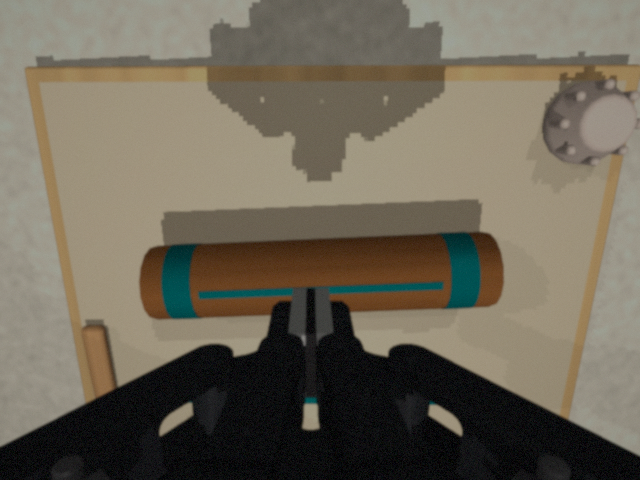

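Fingers shut, and the fingertip stands over the middle of the roller at about (310,290), just on its stripe and slightly to the left of centre. Let it settle and recompute.

```bash
python3 jog.py '0 0 0 0 0 0 0;0 0 0 0 0 0 0;0 0 0 0 0 0 0'
python3 - <<'E'
from h import *
totool([.5633,.0634,.056],.007)
E
```

```text
t: 2.07
tool_pos: [0.5656, 0.0647, 0.105]
tool_rot: [2.265, 2.171, 0.007]
contact_force: [0.5, -0.8, -0.6]
opening: 0.0001
grip_force: 0.0
t 2.0667 tool [0.5656 0.0647 0.105 ] f [ 0.5107 -0.7944 -0.6119] d [-0.0014 -0.0026  0.049 ] rv [ 0.0059 -0.0001 -0.0492]
axes
 [[ 0.0422  0.9991  0.0059]
 [ 0.9991 -0.0422 -0.    ]
 [ 0.0002  0.0059 -1.    ]]
```

```bash
python3 jog.py '0 0 0 .015 0 0 -.05;0 -.001 0 .03 0 0 -.05;0 -.001 0 .04 0 0 -.05;0 -.001 0 .044 0 0 -.05;0 -.001 0 .044 0 0 -.05;0 -.001 0 .044 0 0 -.05;0 -.001 0 .044 0 0 -.05;0 -.001 0 .044 0 0 -.05'

```

```text
t: 2.73
tool_pos: [0.5643, 0.0632, 0.0585]
tool_rot: [2.213, 2.228, 0.002]
contact_force: [0.6, -0.2, -0.1]
opening: 0.0
grip_force: 0.0
```

```bash
python3 jog.py '0 0 0 .001 0 0 0;0 0 0 .002 0 0 0;0 0 0 .003 0 0 0;0 0 0 .003 0 0 0;0 0 0 .003 0 0 0'
python3 -c "
from h import *
totool([.5633,.0634,.052],-.043)"
```

```text
t: 3.15
tool_pos: [0.5634, 0.0632, 0.0541]
tool_rot: [-2.214, -2.229, 0.0]
contact_force: [-0.4, -0.3, -0.2]
opening: 0.0
grip_force: 0.0
t 3.15 tool [0.5634 0.0632 0.0541] f [-0.3893 -0.3455 -0.17  ] d [ 0.0002 -0.      0.0021] rv [-0.0003 -0.      0.05  ]
axes
 [[-0.007   1.     -0.0003]
 [ 1.      0.007   0.    ]
 [ 0.     -0.0003 -1.    ]]
```

```bash
python3 jog.py '0 0 0 .001 0 0 0;0 0 0 .002 0 0 0;0 0 0 .0025 0 0 0;0 0 0 .0025 0 0 0;0 0 0 .0025 0 0 0'
```

```text
t: 3.57
tool_pos: [0.5635, 0.0632, 0.0519]
tool_rot: [2.214, 2.229, -0.0]
contact_force: [0.2, -1.0, 1.0]
opening: -0.0001
grip_force: 0.6
```

```bash
python3 jog.py '0 0 0 .0003 0 0 0;0 0 0 .0006 0 0 0;0 0 0 .0006 0 0 0;0 0 0 .0006 0 0 0'
```

```text
t: 3.9
tool_pos: [0.5636, 0.0632, 0.0517]
tool_rot: [2.214, 2.229, 0.0]
contact_force: [-1.4, 0.6, 4.7]
opening: 0.0005
grip_force: 2.7
```

Contact is about 5 N. First stroke, with a slight twist toward the line's heading.

```bash
python3 jog.py '0 -.001 0 0 0 0 .002;0 -.003 0 0 0 0 .006;0 -.006 0 0 0 0 .01;0 -.009 0 0 0 0 .015;0 -.012 0 0 0 0 .02;0 -.015 0 0 0 0 .025;0 -.018 0 0 0 0 .03;0 -.021 0 0 0 0 .035;0 -.024 0 0 0 0 .04;0 -.027 0 0 0 0 .045;0 -.0295 0 0 0 0 .05;0 -.031 0 0 0 0 .05;0 -.032 0 0 0 0 .05;0 -.032 0 0 0 0 .05;0 -.032 0 0 0 0 .05'
python3 - <<'E'
from h import *
o=ctrl.get_obs();print(o["contact_force"],o["tool_pos"])
img=ctrl.get_image("top"); cv2.imwrite("pics/t2.png",cv2.resize(img[165:330,240:440,::-1],None,fx=3,fy=3,interpolation=cv2.INTER_CUBIC))
E
```

```text
t: 5.15
tool_pos: [0.564, 0.031, 0.0519]
tool_rot: [2.268, 2.173, 0.0]
contact_force: [-2.6, -0.4, 5.2]
opening: 0.0001
grip_force: 3.0
[-2.6032 -0.4274  5.2333] [0.564  0.031  0.0519]
```

View pics/t2.png

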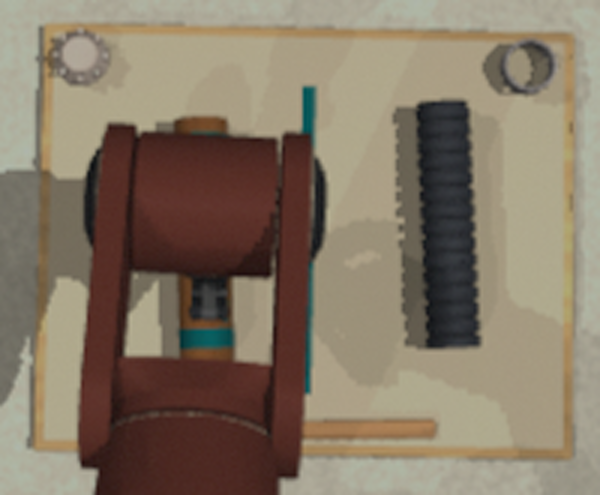

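The roller moved about 18 mm toward the line and is visible at both ends under the arm (crop x≈203 at the far end, 207 at the near end). I'll measure its angle from these visible parts.

```bash
cat >> h.py <<'E'
def roller(save=None):
    """axis pose from the visible full-width rows, with the arm in the way"""
    img=ctrl.get_image("top")
    if save: cv2.imwrite(save,cv2.resize(img[165:330,240:440,::-1],None,fx=3,fy=3,interpolation=cv2.INTER_CUBIC))
    H,S,V=cv2.split(cv2.cvtColor(img,cv2.COLOR_RGB2HSV))
    m=((((H>9)&(H<18))|((H>78)&(H<105)))&(S>90)).astype(np.uint8)
    m[:200]=0; m[290:]=0; m[:,:280]=0; m[:,365:]=0
    m=cv2.morphologyEx(m,cv2.MORPH_CLOSE,np.ones((1,5),np.uint8))
    pts=[]
    for y in range(200,290):
        n,l,st,_=cv2.connectedComponentsWithStats(m[y:y+1])
        for s in st[1:]:
            if 15<=s[2]<=19: pts.append((s[0]+(s[2]-1)/2,y))
    P=cast("top",pts,.032)[:,:2].astype(np.float32)
    vx,vy,x0,y0=cv2.fitLine(P,cv2.DIST_HUBER,0,1e-4,1e-4).ravel()
    s=vy/vx; yL=-.0377-.0433*(.5635-.5636); yr=y0+(.5635-x0)*s
    print("rows",len(pts),pts[0],pts[-1],"roller y at .5635:",yr,"ang",np.arctan(s),"to line",yL-yr)
E
python3 - <<'E'
from h import *
roller()
E
```

```text
rows 15 (np.float64(306.0), 205) (np.float64(308.0), 284) roller y at .5635: 0.038254008 ang 0.0032224597 to line -0.07594968
```

Finger moved 32.2 mm and the axis 16.2 mm, so it is rolling cleanly without slip. The heading barely followed the twist. Lift, step back, touch down again, and twist more this time.

```bash
python3 jog.py '0 0 0 -.003 0 0 0;0 0 0 -.008 0 0 0;0 .010 0 -.009 0 0 -.06;0 .016 0 -.009 0 0 -.12;0 .016 0 -.006 0 0 -.12;0 .016 0 -.004 0 0 -.12;0 .016 0 -.002 0 0 -.12;0 .016 0 -.001 0 0 -.12;0 .016 0 0 0 0 -.12;0 .016 0 .0003 0 0 -.12;0 .016 0 .0003 0 0 -.12'
python3 -c "
from h import *
roller()"
```

```text
t: 6.17
tool_pos: [0.5642, 0.0469, 0.0517]
tool_rot: [-2.135, -2.304, 0.002]
contact_force: [-4.3, 0.5, 6.8]
opening: 0.0002
grip_force: 3.3
rows 14 (np.float64(306.0), 205) (np.float64(309.0), 284) roller y at .5635: 0.03808031 ang 0.0051276223 to line -0.07577598
```

```bash
python3 jog.py '0 -.001 0 0 0 0 .03;0 -.003 0 0 0 0 .06;0 -.006 0 0 0 0 .09;0 -.009 -.001 0 0 0 .12;0 -.012 -.001 0 0 0 .15;0 -.015 -.001 0 0 0 .18;0 -.018 -.0015 0 0 0 .21;0 -.021 -.0015 0 0 0 .24;0 -.024 -.002 0 0 0 .27;0 -.027 -.002 0 0 0 .3;0 -.030 -.0025 0 0 0 .33;0 -.033 -.0025 0 0 0 .35;0 -.034 -.0025 0 0 0 .35;0 -.034 -.0025 0 0 0 .35'
python3 -c "
from h import *
roller()"
```

```text
t: 7.38
tool_pos: [0.5651, 0.0124, 0.0518]
tool_rot: [2.504, 1.896, 0.001]
contact_force: [-1.0, -0.8, 6.5]
opening: 0.0002
grip_force: 3.2
rows 14 (np.float64(315.0), 204) (np.float64(316.0), 282) roller y at .5635: 0.021477085 ang 0.004381117 to line -0.059172753
```

Another clean 16.6 mm, but the heading did not change with a twist at mid-length. Pressing above one end leaves only the light far end to slip, so a twist there should pivot the roller. I'll go to the near end for the next stroke.

```bash
python3 -c "
from h import *
totool([.491,.0302,.0518],.08)"
```

```text
t 7.4333 tool [0.5651 0.0125 0.0518] f [-0.94   -0.4681  6.5432] d [-0.0031 -0.0762 -0.    ] rv [ 0.0011  0.0002 -0.3546]
axes
 [[ 0.2711  0.9625  0.0011]
 [ 0.9625 -0.2711 -0.0003]
 [-0.      0.0011 -1.    ]]
```

```bash
python3 jog.py '0 0 0 -.004 0 0 0;0 0 0 -.01 0 0 0;0 -.001 -.025 -.012 0 0 -.12;0 -.002 -.05 -.012 0 0 -.24;0 -.003 -.07 -.012 0 0 -.355;0 -.003 -.076 -.008 0 0 -.355;0 -.003 -.076 -.006 0 0 -.355;0 -.003 -.076 -.004 0 0 -.355;0 -.003 -.076 -.002 0 0 -.355;0 -.003 -.076 -.001 0 0 -.355;0 -.003 -.076 0 0 0 -.355;0 -.003 -.076 .0005 0 0 -.355;0 -.003 -.076 .0005 0 0 -.355'
python3 -c "
from h import *
roller()
totool([.491,-.0038,.0518],-.3)"
```

```text
t: 8.52
tool_pos: [0.4915, 0.0305, 0.0516]
tool_rot: [2.129, 2.31, 0.0]
contact_force: [-3.1, 0.9, 6.2]
opening: 0.0
grip_force: 3.2
rows 40 (np.float64(315.0), 204) (np.float64(315.0), 246) roller y at .5635: 0.021596123 ang 0.0056395195 to line -0.05929179
t 8.5667 tool [0.4915 0.0305 0.0515] f [-2.308  -0.1412  6.1837] d [-0.0342 -0.0032 -0.0003] rv [0.0002 0.     0.3812]
axes
 [[-0.0811  0.9967  0.0002]
 [ 0.9967  0.0811 -0.    ]
 [-0.0001  0.0002 -1.    ]]
```

```bash
python3 jog.py '0 -.001 0 .0004 0 0 .03;0 -.003 0 .0004 0 0 .06;0 -.006 0 .0004 0 0 .09;0 -.009 -.001 .0004 0 0 .12;0 -.012 -.001 .0004 0 0 .15;0 -.015 -.001 .0004 0 0 .18;0 -.018 -.0015 .0004 0 0 .21;0 -.021 -.0015 .0004 0 0 .24;0 -.024 -.002 .0004 0 0 .27;0 -.027 -.002 .0004 0 0 .3;0 -.030 -.0025 .0004 0 0 .33;0 -.033 -.0025 .0004 0 0 .36;0 -.034 -.003 .0004 0 0 .38;0 -.034 -.003 .0004 0 0 .38'
python3 -c "
from h import *
roller('pics/t5.png')"
```

```text
t: 9.73
tool_pos: [0.4926, -0.0042, 0.0519]
tool_rot: [2.526, 1.863, 0.004]
contact_force: [-0.4, -0.2, 5.4]
opening: -0.0001
grip_force: 2.9
rows 45 (np.float64(322.5), 204) (np.float64(322.0), 250) roller y at .5635: 0.004311654 ang -0.00013994673 to line -0.042007323
```

View pics/t5.png

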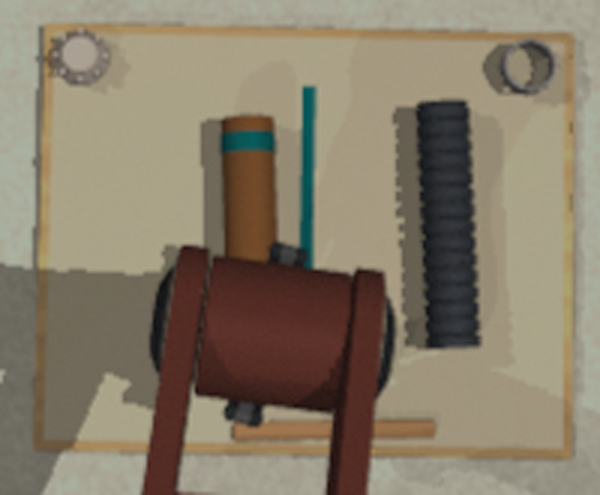

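The roller is now at crop x≈250, still rolling properly, 42 mm to go. The end twist turned it only slightly. I'll try a stationary twist, centred on the near end with a bit more weight.

```bash
python3 -c "
from h import *
totool([.491,.0043,.0518],.3)"
```

```text
t 9.7833 tool [ 0.4926 -0.0041  0.0519] f [-0.2865 -0.0272  5.9014] d [ 0.0076 -0.0041  0.0001] rv [ 0.004   0.0007 -0.5992]
axes
 [[ 0.2948  0.9556  0.0039]
 [ 0.9556 -0.2948 -0.0007]
 [ 0.0005  0.0039 -1.    ]]
```

```bash
python3 jog.py '0 0 0 -.004 0 0 0;0 0 0 -.008 0 0 0;0 .0076 -.004 -.008 0 0 -.12;0 .0076 -.004 -.008 0 0 -.24;0 .0076 -.004 -.008 0 0 -.36;0 .0076 -.004 -.008 0 0 -.48;0 .0076 -.004 -.006 0 0 -.6;0 .0076 -.004 -.004 0 0 -.6;0 .0076 -.004 -.002 0 0 -.6;0 .0076 -.004 -.001 0 0 -.6;0 .0076 -.004 0 0 0 -.6;0 .0076 -.004 .0005 0 0 -.6;0 .0076 -.004 .0007 0 0 -.6;0 .0076 -.004 .0007 0 0 -.6'
python3 -c "
from h import *
roller()"
python3 jog.py '0 0 0 0 0 0 .05;0 0 0 0 0 0 .1;0 0 0 0 0 0 .15;0 0 0 0 0 0 .2;0 0 0 0 0 0 .25;0 0 0 0 0 0 .3;0 0 0 0 0 0 .35;0 0 0 0 0 0 .4;0 0 0 0 0 0 .45;0 0 0 0 0 0 .5;0 0 0 0 0 0 .55;0 0 0 0 0 0 .6;0 0 0 0 0 0 .6'
python3 -c "
from h import *
roller()"
```

```text
t: 10.95
tool_pos: [0.4889, 0.0048, 0.0517]
tool_rot: [-1.865, -2.527, 0.002]
contact_force: [-8.4, -0.1, 17.3]
opening: -0.0
grip_force: 8.3
rows 43 (np.float64(322.5), 204) (np.float64(323.0), 248) roller y at .5635: 0.0040011834 ang 0.00343171 to line -0.041696854
t: 12.08
tool_pos: [0.4913, 0.0046, 0.0518]
tool_rot: [2.528, 1.859, 0.006]
contact_force: [-0.4, -1.2, 8.6]
opening: 0.0001
grip_force: 4.1
rows 43 (np.float64(322.5), 204) (np.float64(317.5), 252) roller y at .5635: 0.0040011834 ang 0.00343171 to line -0.041696854
```

A one-finger twist doesn't turn it: the heading stays 0.046 rad from the line, about ±4 mm at the ends and within the line's 10 mm width. It was within the allowed start range too. I'll roll on from mid-length with light pressure.

```bash
python3 -c "
from h import *
totool([.562,.0130,.0522],.0035)"
```

```text
t 12.1333 tool [0.4913 0.0046 0.0518] f [1.2218 0.364  8.3921] d [ 0.029  0.065 -0.   ] rv [ 0.0053  0.     -0.3047]
axes
 [[ 0.2967  0.955   0.0053]
 [ 0.955  -0.2967 -0.0008]
 [ 0.0008  0.0053 -1.    ]]
```

```bash
python3 jog.py '0 0 0 -.004 0 0 0;0 0 0 -.01 0 0 0;0 .012 .03 -.012 0 0 -.12;0 .024 .055 -.012 0 0 -.24;0 .029 .065 -.012 0 0 -.305;0 .029 .065 -.009 0 0 -.305;0 .029 .065 -.006 0 0 -.305;0 .029 .065 -.004 0 0 -.305;0 .029 .065 -.0025 0 0 -.305;0 .029 .065 -.0015 0 0 -.305;0 .029 .065 -.0007 0 0 -.305;0 .029 .065 -.0007 0 0 -.305'
python3 -c "
from h import *
roller()
totool([.562,-.021,.052],.0035)"
```

```text
t: 13.13
tool_pos: [0.558, 0.0137, 0.0514]
tool_rot: [-2.214, -2.226, 0.003]
contact_force: [-6.2, 1.0, 11.3]
opening: -0.0001
grip_force: 5.6
rows 18 (np.float64(322.5), 204) (np.float64(323.5), 285) roller y at .5635: 0.0041008354 ang 0.002535528 to line -0.041796505
t 13.1833 tool [0.558  0.0137 0.0514] f [-6.6957  1.4052 11.332 ] d [-0.0347  0.0038 -0.0006] rv [-0.0026 -0.0003  0.0021]
axes
 [[-0.0056  1.     -0.0026]
 [ 1.      0.0056  0.0003]
 [ 0.0003 -0.0026 -1.    ]]
```

Force 11 N is a bit high, so ease up 0.6 mm and roll about 17 mm.

```bash
python3 jog.py '0 0 0 -.0003 0 0 0;0 -.001 0 -.0005 0 0 0;0 -.003 0 -.0005 0 0 0;0 -.006 0 -.0005 0 0 0;0 -.009 0 -.0005 0 0 0;0 -.012 0 -.0005 0 0 0;0 -.015 0 -.0005 0 0 0;0 -.018 0 -.0005 0 0 0;0 -.021 0 -.0005 0 0 0;0 -.024 0 -.0005 0 0 0;0 -.027 0 -.0005 0 0 0;0 -.030 0 -.0005 0 0 0;0 -.033 0 -.0005 0 0 0;0 -.034 0 -.0005 0 0 0;0 -.034 0 -.0005 0 0 0'
python3 -c "
from h import *
roller()"
```

```text
t: 14.43
tool_pos: [0.5581, -0.0208, 0.0518]
tool_rot: [-2.214, -2.226, 0.004]
contact_force: [-7.0, 0.0, 11.3]
opening: 0.0001
grip_force: 5.6
rows 11 (np.float64(333.0), 274) (np.float64(334.5), 285) roller y at .5635: -0.017867954 ang -0.026362544 to line -0.019827714
```

```bash
python3 jog.py '0 0 0 -.005 0 0 0;0 0 0 -.015 0 0 0;0 .017 -.035 -.03 0 0 0;0 .017 -.06 -.03 0 0 0;0 .017 -.06 -.03 0 0 0;0 .017 -.06 -.03 0 0 0'
python3 -c "
from h import *
roller('pics/t6.png')
totool([.52,-.0038,.056],.003)"
```

```text
t: 14.98
tool_pos: [0.4985, -0.0036, 0.0805]
tool_rot: [2.214, 2.229, 0.0]
contact_force: [-0.1, 0.5, 0.6]
opening: 0.0001
grip_force: 0.0
rows 1 (np.float64(336.0), 215) (np.float64(336.0), 215) roller y at .5635: 2.0644336 ang -1.5403205 to line -2.1021292
t 15.0333 tool [ 0.4995 -0.0038  0.0809] f [-0.405   0.2104  0.7777] d [-0.0001  0.0204  0.0249] rv [0.0014 0.0002 0.0035]
axes
 [[-0.0065  1.      0.0014]
 [ 1.      0.0065 -0.0002]
 [-0.0002  0.0014 -1.    ]]
```

View pics/t6.png

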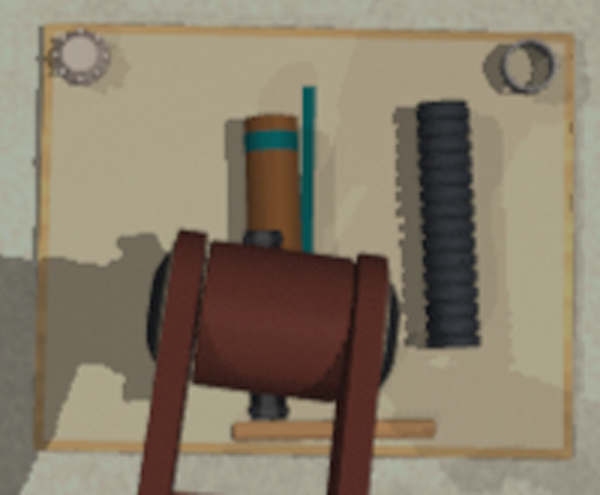

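The roller is at crop x≈271 with the line just to its right at 308. The two teal masks touch, so I'll use the wood colour only.

```bash
sed -i 's/m=((((H>9)&(H<18))|((H>78)&(H<105)))&(S>90))/m=((H>9)\&(H<18)\&(S>90))/' h.py; python3 -c "
from h import *
roller()
totool([.52,-.0038,.056],.003)"
```

```text
rows 30 (np.float64(330.0), 204) (np.float64(331.0), 241) roller y at .5635: -0.012786723 ang -0.0018178774 to line -0.024908945
t 15.0833 tool [ 0.5001 -0.004   0.081 ] f [-0.3886  0.3932 -0.2846] d [0.     0.0199 0.0251] rv [0.0015 0.0002 0.0035]
axes
 [[-0.0065  1.      0.0015]
 [ 1.      0.0065 -0.0002]
 [-0.0002  0.0015 -1.    ]]
```

```bash
python3 jog.py '0 0 .02 .01 0 0 .003;0 0 .02 .02 0 0 .003;0 0 .02 .025 0 0 .003;0 0 .02 .027 0 0 .003;0 0 .02 .028 0 0 .003;0 0 .02 .029 0 0 .003;0 0 .02 .0295 0 0 .003;0 0 .02 .0295 0 0 .003;0 0 .02 .0295 0 0 .003'
```

```text
t: 15.83
tool_pos: [0.5195, -0.0037, 0.0516]
tool_rot: [2.217, 2.226, 0.0]
contact_force: [-2.8, 0.2, 4.3]
opening: -0.0
grip_force: 1.8
```

```bash
python3 jog.py '0 -.001 0 .0001 0 0 0;0 -.003 0 .0001 0 0 0;0 -.006 0 .0001 0 0 0;0 -.009 0 .0001 0 0 0;0 -.012 0 .0001 0 0 0;0 -.015 0 .0001 0 0 0;0 -.018 0 .0001 0 0 0;0 -.021 0 .0001 0 0 0;0 -.024 0 .0001 0 0 0;0 -.027 0 .0001 0 0 0;0 -.029 0 .0001 0 0 0;0 -.030 0 .0001 0 0 0;0 -.030 0 .0001 0 0 0'
python3 jog.py '0 0 0 -.005 0 0 0;0 0 0 -.010 0 0 0;0 .014 0 -.010 0 0 0;0 .014 0 -.010 0 0 0;0 .014 0 -.010 0 0 0'
python3 -c "
from h import *
roller()"
```

```text
t: 16.92
tool_pos: [0.5196, -0.0341, 0.0519]
tool_rot: [2.217, 2.226, -0.001]
contact_force: [-3.5, 0.0, 7.0]
opening: 0.0001
grip_force: 3.7
t: 17.33
tool_pos: [0.5197, -0.0195, 0.0611]
tool_rot: [2.215, 2.227, 0.0]
contact_force: [0.7, 0.1, 0.3]
opening: -0.0001
grip_force: 0.0
rows 20 (np.float64(337.0), 204) (np.float64(337.5), 231) roller y at .5635: -0.028920557 ang 0.013329195 to line -0.008775111
```

```bash
python3 jog.py '0 0 0 .004 0 0 0;0 0 0 .007 0 0 0;0 0 0 .009 0 0 0;0 0 0 .0095 0 0 0;0 0 0 .010 0 0 0;0 0 0 .010 0 0 0;0 -.001 0 .010 0 0 0;0 -.003 0 .010 0 0 0;0 -.006 0 .010 0 0 0;0 -.009 0 .010 0 0 0;0 -.012 0 .010 0 0 0;0 -.015 0 .010 0 0 0;0 -.017 0 .010 0 0 0;0 -.018 0 .010 0 0 0;0 -.0186 0 .010 0 0 0;0 -.0186 0 .010 0 0 0;0 -.0186 0 .010 0 0 0'
python3 jog.py '0 0 0 -.005 0 0 0;0 0 0 -.020 0 0 0;0 0 0 -.05 0 0 0;0 .04 -.04 -.08 0 0 0;0 .08 -.08 -.08 0 0 0;0 .12 -.12 -.08 0 0 0;0 .16 -.12 -.08 0 0 0;0 .20 -.12 -.08 0 0 0;0 .20 -.12 -.08 0 0 0;0 .20 -.12 -.08 0 0 0'
python3 -c "
from h import *
roller('pics/t8.png')
o=ctrl.get_obs();print(o['tool_pos'],o['q'])"
```

```text
t: 18.8
tool_pos: [0.5194, -0.0388, 0.0519]
tool_rot: [-2.217, -2.225, 0.002]
contact_force: [-5.3, 0.0, 8.4]
opening: 0.0003
grip_force: 4.4
t: 19.63
tool_pos: [0.3969, 0.1662, 0.1311]
tool_rot: [-2.208, -2.233, -0.003]
contact_force: [-0.0, 1.1, 1.0]
opening: -0.0001
grip_force: 0.0
rows 65 (np.float64(341.0), 204) (np.float64(343.0), 284) roller y at .5635: -0.038394716 ang 0.0022453326 to line 0.000699047
[0.3977 0.1638 0.1309] [ 0.2172 -0.3613  2.1521  0.0003  1.3504  0.2069]
```

View pics/t8.png

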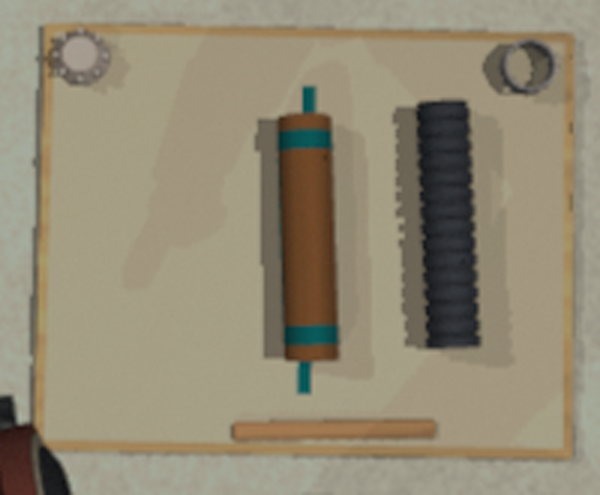

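The roller lies centred on the line: the offset is 0.7 mm at mid-length, the line shows at both ends, and the bystanders haven't moved. The arm is clear, so I'm handing in.

```bash
python3 -c "
from h import *
roller()
print(ctrl.finish_job())"
```

```text
rows 66 (np.float64(341.0), 204) (np.float64(343.0), 284) roller y at .5635: -0.038412437 ang 0.002741732 to line 0.0007167682
the job is handed in; nothing more can be done
None
```

I rolled the smooth roller onto the teal line and handed in the job; it rests 0.7 mm from the line at mid-length but is still about 0.046 rad (2.6°) off parallel, roughly 4 mm off at each end, because twisting with the fingertip would not turn it, and those twists briefly pressed it with up to 17 N.

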